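Slide the toolbox home into its corner stop

ROBOT

A 6-joint arm with a two-finger parallel gripper is mounted at the origin on a cart in front of the work surface, level with it; the furniture and walls round the work are solid. World frame = base frame: x ahead of the robot, y to its left, z up, the work surface at z = 0. Lengths are in mm, angles in rad, forces in N, time in s.
With the tool pointing down it reaches from about 300 to 775 mm from the base axis. Payload 14.6 kg.
Tool frame: the origin (TCP) lies on the centre line of the jaws, within the pads' length; the fingertips stand 19 mm ahead of it and the grasp point (between the pads) is the TCP (bot.tip_reach is the distance from the TCP to the fingertips, in mm); z points along the fingers, y is the line along which they close (so a half turn about z gives the same grasp; the last joint's range is limited). The gripper opens to 85 mm and grips with 20 to 120 N. Pads are 22 mm wide; open, the fingers measure 114 mm over their backs; the gripper's body (76 mm by 85 mm) begins 54 mm behind the grasp point. The pads swing forward as they close: fully open they stand 13 mm farther back than shut.
Start: joints at [1.073, 0.3, 1.521, -0, 1.321, -0.067], TCP at [229.675, 499.739, 250.281] pointing down, gripper open.
Joint ranges: [-3.03, 3.03], [-0.79, 2.21], [0.23, 2.52], [-1.04, 4.18], [0, 3.07], [-2.55, 2.55]. Speed limits (rad/s): [2.22, 2.22, 2.57, 3.14, 3.14, 3.14].

INTERFACE

Orientations are given as a unit quaternion [w, x, y, z].
In Python, from rig import bot gives the robot as it stands. Calls block until the motion is done:
- bot.move_to(position, orientation): joint-space move of the TCP to a pose.
- bot.servo_line(position, attitude=None, speed=150, until_force=None): straight line of the TCP; attitude=None keeps the orientation; speed is the mean speed in mm/s. With until_force (N) it stops when the force on the tool has changed by that much, and returns True; else False.
- bot.move_joints(angles): joint-space move.
- bot.move_gripper(opening, grip_force=None): finger opening in mm; grip_force is the grip in N (None keeps the last); returns when the fingers have stopped.
- bot.dwell(seconds).
- bot.ik(position, orientation): joint angles nearest the present ones, or None.
- bot.read_state(): the state.
- bot.read_camera(name): name is "scene" or "top"; returns a dict with "image" (384x512x3 uint8, blue, green, red), "depth" (384x512 float32, mm along the optical axis (not along the pixel's ray), 0 where there is no reading), "fovy" (degrees; the focal length in pixels is half the picture's height over the tangent of half this angle, whatever the lens; pixels are square), "cx", "cy" (the principal point, pixels), "k1" (the pictures are not rectified: a ray, as slopes to the right and down, at radius r is drawn at 1 + k1 r^2 times it, then the intrinsics apply), "eye" and "attitude" of the camera in the world. Camera axes: x right, y down, z forward; pixel columns grow to the right and rows downward; lengths in mm; the calibration is good to about 2 mm. A picture is of the moment at which its call begins.
A pose or a line that the arm cannot do raises bot.MotionError and nothing moves.
- bot.finish_job(): hands the job in; it is judged then, once.
The state is a dict: "clock": time; "joint_positions": joint angles; "qvel": joint speeds; "effort": joint torques, N m; "ee_pos": TCP position; "tool_rot": TCP orientation; "ft_force": force on the tool from outside, world axes, zero at the start; "moment": the same for the moment, N m; "grip_width": finger opening in mm; "grip_force": force on a finger pad.
Only numpy, scipy, OpenCV 4.12 (cv2) and the standard library are available. Lean on these libraries where they do the work, as an engineer would, in place of code of your own. Each camera call takes 0.05 s, during which the arm holds its last target. There are 200 camera calls.

TASK

Push the red toolbox across the bench into its wooden corner stop: one long side flush against the side batten, one short end flush against the back batten. It is heavy on grippy rubber feet, so push it low, near its base, to make it slide upright without tipping; never lift it or touch its black handle, and leave the other things where they are.

Things in the scene. Friction and masses are not known exactly. Their poses are not given: they have to be found in the camera images.
- toolbox: red steel toolbox, about 1 kg, 160 mm long (own x, flat ends at +-80), 90 mm wide (own y, flat sides at +-45). Origin: centre of its underside, on the bench; z up. Long sides upright from 5 to 60 mm up, then sloping in at 45 degrees to a 40 mm wide ridge 85 mm up; ends upright from 5 to 85 mm. It starts to the right of the corner stop with its x axis within 0.35 rad of the world's x.
- toolbox_feet (a point): centre of the toolbox's four rubber feet, at bench level (same axes as the toolbox): each 16 mm across, 6 mm high, centred at x = +-65, y = +-14 mm. Friction on the bench about 1, on the glossy shell only 0.15. It slides under about 11 N (8 to 17); a push across its width by fingertips higher than about 35 mm up tips it, one 10 to 20 mm up slides it.
- toolbox_handle: the toolbox's black tube handle, fixed along its ridge: 94 mm long, 10 mm thick, top 119 mm above the bench; not to be touched. Same origin and axes as the toolbox.
- corner_stop: fixed stop of two light wooden battens, 20 mm thick, 30 mm high, meeting in an L. Origin: the inner corner, at bench level; z up. Back batten (far from the robot): inner face x = 0, from y = -100 to +20 mm. Side batten (left): inner face y = 0, from x = -120 to 0 mm. The toolbox belongs at x < 0, y < 0.
- home (a point): where the toolbox's origin lies when it is home in the corner stop, at bench level: x = -80, y = -45 mm from the inner corner, fixed to the stop and with its axes; the toolbox's length then lies along this x axis (either way round).
- jar_screws: bystander: glass jar of zinc screws, 68 mm across, 94 mm tall; origin at the centre of its underside
- offcut_block: bystander: wooden offcut block, 50x70x50 mm; origin at the centre of its underside
- masking_tape: bystander: roll of blue tape lying flat, 96 mm across, 25 mm tall; origin at the centre of its underside
- insulating_tape: bystander: roll of black tape lying flat, 76 mm across, 19 mm tall; origin at the centre of its underside
- wood_glue: bystander: cream glue bottle, 71 mm across, 180 mm tall, tips easily; origin at the centre of its underside
- oil_can: bystander: green oil can with a spout, 76 mm across, 156 mm tall; origin at the centre of its underside
Things that resemble listed ones, but are neither listed nor needed, are in the scene too. There is more than one size of the toolbox; the one meant has the size given above.

How it is judged (in metres and radians):
At the end, for the whole second after the job is handed in: The toolbox stands upright and at rest in the corner stop, square to it within 0.05 rad (2.9 degrees), with a gap of at most 6 mm to each batten, measured at the toolbox's centre (x of toolbox in the frame of corner_stop between -0.086 and -0.076 m and y of toolbox in the frame of corner_stop between -0.051 and -0.041 m and angle between the x axis of toolbox and the x axis of corner_stop, either way round below 0.05 rad and angle between toolbox's own z axis and vertical below 0.03 rad and linear speed of toolbox below 0.01 m/s); the robot touches nothing.
It fails at once if the toolbox tips by more than about 7 degrees (angle between toolbox's own z axis and vertical above 0.12 rad).
It fails at once if the toolbox is lifted off the bench (height (world z) of toolbox above 0.01 m).
It fails at once if the fingers touch the toolbox's handle (contact force between the fingers and toolbox_handle above 1 N).
It fails at once if a bystander is moved by more than 2 cm (distance of any of jar_screws, offcut_block, masking_tape, insulating_tape, wood_glue, oil_can from where it was at the start of the episode above 0.02 m).
It also fails if it takes over 72 s, if anything falls off the work surface, if the arm or the gripper's body presses on something with over 40 N, if the wrist force passes 120 N, or if a joint passes its speed limit or range.

## Working session

There is one attempt and no reset: what is moved stays moved. The work goes in short steps, each a Python script; the robot and the scene stay as the last script left them, time stands still between calls to the robot, and variables do not carry over. Pictures are saved under pics/ and viewed, at most 10 in all, crops included, and the job is handed in when it is done.

```bash
mkdir -p pics
cat > h.py <<'E'
import numpy as np, cv2
from scipy.spatial.transform import Rotation as R
from rig import bot
def cloud(name):
    c=bot.read_camera(name); h,w=c["depth"].shape
    f=h/2/np.tan(np.radians(c["fovy"])/2)
    K=np.array([[f,0,c["cx"]],[0,f,c["cy"]],[0,0,1]])
    u,v=np.meshgrid(np.arange(w),np.arange(h))
    p=cv2.undistortPoints(np.stack([u,v],-1).reshape(-1,1,2).astype(float),K,np.array([c["k1"],0,0,0,0.]))[:,0]
    q=c["attitude"]; Rm=R.from_quat([q[1],q[2],q[3],q[0]]).as_matrix()
    d=c["depth"].reshape(-1,1)
    P=(np.hstack([p,np.ones((len(p),1))])*d)@Rm.T+np.array(c["eye"])
    P[d[:,0]==0]=np.nan
    return c,P.reshape(h,w,3)
E
python3 - <<'E'
from h import *
for n in("scene","top"):
    c,P=cloud(n); cv2.imwrite(f"pics/{n}0.png",cv2.resize(c["image"],(768,576)))
    np.savez(f"{n}0.npz",P=P,im=c["image"]); print(n,c["eye"],c["attitude"],c["fovy"],c["k1"])
print(bot.read_state())
E
```

```text
scene [-107.83234996 -982.93929528  869.14361988] [-0.41506974  0.85058756 -0.29013701  0.14155717] 53.568520077625635 -0.007258180408707611
top [ -24.43953712 -112.80771748 1561.76006275] [ 0.12234517 -0.66819706  0.72295699 -0.12600612] 43.21594206880806 -0.1494117432544282
{'clock': 0.1, 'joint_positions': array([ 1.07339943e+00,  3.00448040e-01,  1.52153657e+00,  1.45073749e-05,
        1.32076244e+00, -6.66193016e-02]), 'qvel': array([ 2.10089358e-03, -2.17691869e-03, -1.13547504e-03,  6.43796300e-05,
        1.24513721e-03,  1.67251573e-03]), 'effort': array([ 1.22376769e-03, -5.44380748e+01, -3.62365723e+01, -1.04268926e-05,
        3.06267844e-03,  5.55751967e-05]), 'ee_pos': array([229.57705145, 499.56423975, 249.75279848]), 'tool_rot': array([-1.67374269e-04,  2.13728978e-01,  9.76892825e-01, -5.52439632e-04]), 'ft_force': array([ 0.15750043, -0.62950758,  0.28753128]), 'moment': array([ 0.03086877, -0.00279219, -0.01406042]), 'grip_force': 0.0, 'grip_width': 85.49117234491291}
```

View pics/top0.png

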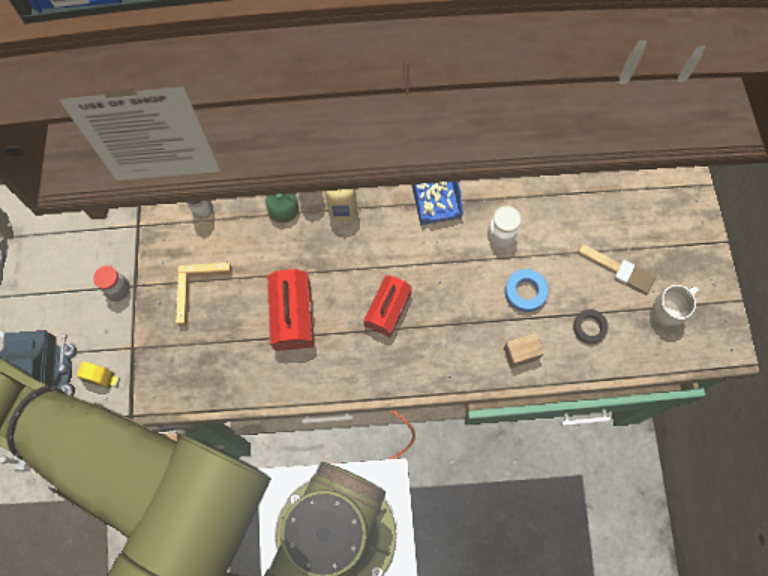

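View pics/scene0.png

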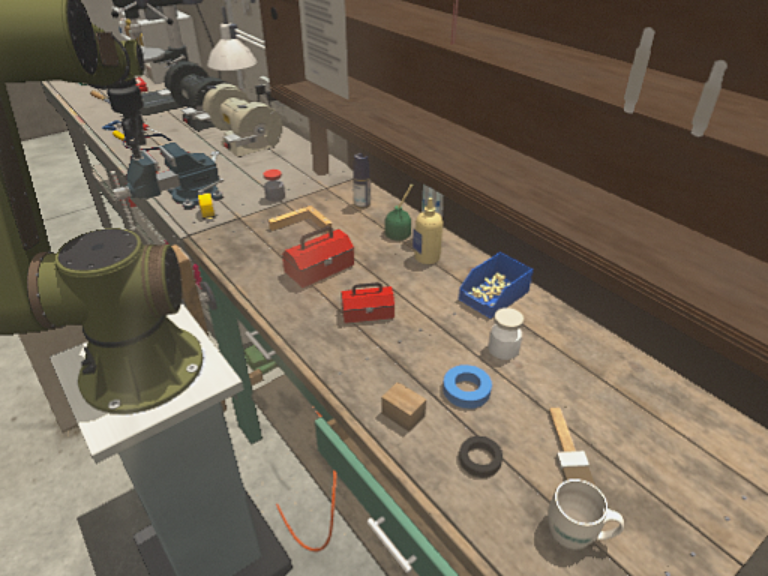

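The top picture has two red boxes: a large one at (290,308) and a small one at (388,305). The L-stop's corner is at about (186,272). The red jar lid at (107,280) is not a box. The large box should be the 160 mm one, so I'll measure both, fit the stop, and check with a crop.

```bash
cat >> h.py <<'E'
def redbox(P,im,lo,hi):
    hsv=cv2.cvtColor(im,cv2.COLOR_BGR2HSV)
    m=((hsv[...,0]<8)|(hsv[...,0]>172))&(hsv[...,1]>140)&(hsv[...,2]>60)
    m&=(P[...,2]>8)&(P[...,2]<95)
    n,l,s,c=cv2.connectedComponentsWithStats(m.astype(np.uint8))
    out=[]
    for i in range(1,n):
        if s[i,4]<150: continue
        q=P[l==i]; 
        if q[:,0].min()<200 or q[:,0].max()>900: continue
        rid=q[q[:,2]>78]
        out.append((c[i],s[i,4],cv2.minAreaRect(q[:,:2].astype(np.float32)),cv2.minAreaRect(rid[:,:2].astype(np.float32)) if len(rid)>5 else None,np.percentile(q[:,2],[2,98])))
    return out
E
python3 - <<'E'
from h import *
for n in("top","scene"):
    d=np.load(n+"0.npz");P,im=d["P"],d["im"]
    print(n)
    for o in redbox(P,im,0,0): print(o)
d=np.load("top0.npz");P,im=d["P"],d["im"]
# wood stop: z 20..40 near pixels
sub=np.s_[165:225,105:165]
m=(P[sub][...,2]>22)&(P[sub][...,2]<38); q=P[sub][m]; print(len(q),q.min(0),q.max(0))
np.save("stop.npy",q)
# plain bench height
for (u,v) in [(120,165),(150,200),(160,240),(240,220),(180,220)]: print(u,v,P[v,u])
# everything z>12, bench, objects
m=((P[...,2]>12)&(P[...,0]>250)&(P[...,0]<900)).astype(np.uint8)
k,l,s,c=cv2.connectedComponentsWithStats(m)
for i in range(1,k):
    if s[i,4]>60:
        q=P[l==i]; print(c[i].round(),s[i,4],q.min(0).round(),q.max(0).round())
a=cv2.resize(im[155:245,100:290],None,fx=4,fy=4,interpolation=cv2.INTER_CUBIC); cv2.imwrite("pics/crop1.png",a)
E
```

```text
top
(array([ 69.82738095, 184.53571429]), np.int32(168), ((578.019287109375, 475.2934875488281), (50.28845977783203, 49.40580368041992), 7.644473552703857), ((578.019287109375, 475.2934875488281), (50.28845977783203, 49.40580368041992), 7.644473552703857), array([77.46022294, 91.0661829 ]))
(array([192.43071492, 203.61518094]), np.int32(1133), ((483.2882080078125, 68.17892456054688), (161.48516845703125, 88.49695587158203), 1.4143062829971313), ((483.1297302246094, 67.62003326416016), (160.93841552734375, 62.83790588378906), 0.5649289488792419), array([59.81325879, 90.29724648]))
(array([258.47954173, 201.54500818]), np.int32(611), ((479.8940124511719, -147.68630981445312), (65.1281509399414, 120.40483856201172), 61.75889205932617), ((478.9948425292969, -146.53628540039062), (7.172832012176514, 63.2540168762207), 60.412559509277344), array([42.62631868, 70.31383451]))
scene
(array([213.37197232, 165.68685121]), np.int32(578), ((483.1801452636719, 57.67393493652344), (160.2564697265625, 68.76655578613281), 1.8426122665405273), ((482.8973388671875, 66.4659423828125), (160.2564697265625
[... 860 characters left out ...]
59. 856.]
[336. 151.] 438 [ 606. -458.   12.] [ 672. -393.  104.]
[  2. 159.] 244 [581. 721.  38.] [759. 749. 120.]
[411. 177.] 242 [ 491. -753.   12.] [ 594. -601.   23.]
[129. 189.] 486 [473. 204.  12.] [617. 330.  38.]
[ 74. 188.] 379 [546. 444.  12.] [605. 506.  92.]
[193. 206.] 1511 [400.  21.  12.] [565. 116. 124.]
[351. 193.] 463 [ 447. -511.   12.] [ 543. -416.   34.]
[258. 203.] 772 [ 414. -203.   12.] [541. -91.  92.]
[450. 203.] 542 [ 378. -838.   12.] [ 459. -740.   91.]
[394. 217.] 244 [ 360. -635.   12.] [ 438. -560.   28.]
[ 24. 238.] 1442 [250. 420.  12.] [461. 729. 528.]
[349. 233.] 387 [ 322. -475.   12.] [ 385. -396.   60.]
[ 62. 249.] 254 [346. 475.  12.] [391. 547.  66.]
```

View pics/crop1.png

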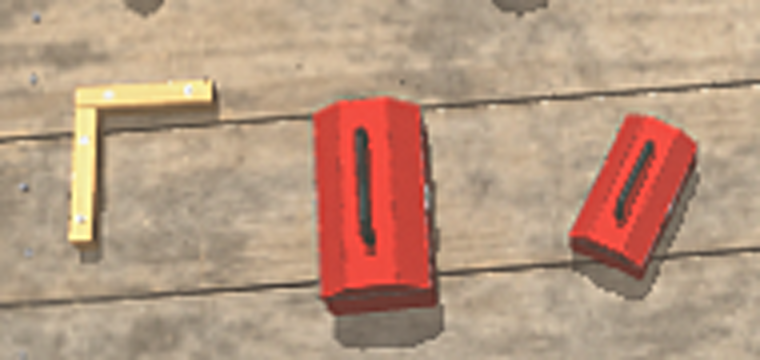

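The crop shows the large box, measured at 161x88 mm, standing just right of the L-stop; the small one measures 120x65. I'll take the large box. Next I'll fit the stop, check IK for tilted-tool pushes (tips leading, so the gripper body clears the ridge and handle), and save the first push poses.

```bash
cat >> h.py <<'E'
def att(push, tilt, s=1):
    """tool z leans forward along push (unit xy) by tilt; finger line is perpendicular to push, sign s"""
    p=np.array([push[0],push[1],0.]); z=np.sin(tilt)*p-np.cos(tilt)*np.array([0,0,1.])
    y=s*np.array([-p[1],p[0],0]); x=np.cross(y,z)
    q=R.from_matrix(np.stack([x,y,z],1)).as_quat(); return np.array([q[3],q[0],q[1],q[2]])
def box():
    c,P=cloud("top"); best=max([o for o in redbox(P,c["image"],0,0)],key=lambda o:o[1]); return best
E
python3 - <<'E'
from h import *
from scipy.optimize import minimize
q=np.load("stop.npy")[:,:2]
def cost(p):
    c,s=np.cos(p[2]),np.sin(p[2]); d=q-p[:2]; X=d[:,0]*c+d[:,1]*s; Y=-d[:,0]*s+d[:,1]*c
    f=lambda cx,cy,hx,hy: np.hypot(np.maximum(abs(X-cx)-hx,0),np.maximum(abs(Y-cy)-hy,0))
    out=np.minimum(f(10,-40,10,60),f(-60,10,60,10))
    return np.sum(np.minimum(out,8)**2)+0.02*0
r=min((minimize(cost,[597+a,310+b,t],method="Nelder-Mead") for a in(-5,0,5) for b in(-5,0,5) for t in(-.08,0,.08)),key=lambda r:r.fun)
print(r.x,r.fun,len(q))
x,y,t=r.x; c,s=np.cos(t),np.sin(t)
print("home",x+c*-80-s*-45,y+s*-80+c*-45)
print(bot.tip_reach)
for push,pts in(((-s,c),[(500,-10,120),(500,-10,35),(500,210,35)]),((c,s),[(370,265,150),(370,265,35),(425,265,35)])):
  for sg in(1,-1):
    for tl in (.5,.6):
      print(push,sg,tl,[None if (j:=bot.ik(p,att(push,tl,sg))) is None else np.round(j,2).tolist() for p in pts])
E
```

```text
[ 5.95122967e+02  3.04062058e+02 -3.17379788e-02] 28.998025366360416 399
home 513.7352865628852 261.6233319175545
19.0
(np.float64(0.0317326507838766), np.float64(0.9994963926269211)) 1 0.5 [None, [-0.31, 0.56, 1.81, 0.58, 1.01, 2.5], None]
(np.float64(0.0317326507838766), np.float64(0.9994963926269211)) 1 0.6 [[-0.34, 0.43, 1.78, 0.61, 1.21, 2.53], [-0.34, 0.59, 1.8, 0.66, 1.07, 2.41], None]
(np.float64(0.0317326507838766), np.float64(0.9994963926269211)) -1 0.5 [[-0.31, 0.41, 1.78, 0.53, 1.16, -0.54], [-0.31, 0.56, 1.81, 0.58, 1.01, -0.65], [0.13, 0.55, 1.82, 0.7, 0.82, -0.34]]
(np.float64(0.0317326507838766), np.float64(0.9994963926269211)) -1 0.6 [[-0.34, 0.43, 1.78, 0.61, 1.21, -0.61], [-0.34, 0.59, 1.8, 0.66, 1.07, -0.73], [0.09, 0.57, 1.83, 0.84, 0.86, -0.48]]
(np.float64(0.9994963926269211), np.float64(-0.0317326507838766)) 1 0.5 [[0.7, 0.08, 2.12, -0.57, 0.64, -0.43], [0.7, 0.35, 2.17, -0.96, 0.4, 0.02], [0.61, 0.41, 2.07, -0.87, 0.39, -0.15]]
(np.float64(0.9994963926269211), np.float64(-0.0317326507838766)) 1 0.6 [[0.74, 0.08, 2.16, -0.78, 0.59, -0.22], None, None]
(np.float64(0.9994963926269211), np.float64(-0.0317326507838766)) -1 0.5 [None, None, None]
(np.float64(0.9994963926269211), np.float64(-0.0317326507838766)) -1 0.6 [None, None, None]
```

```bash
cat >> h.py <<'E'
S=np.array([595.1,304.1]); T=-0.0317
ex=np.array([np.cos(T),np.sin(T)]); ey=np.array([-np.sin(T),np.cos(T)])
def W(X,Y,z): return np.r_[S+X*ex+Y*ey,z]
def boxS():
    b=box(); d=np.array(b[2][0])-S; w,h=b[2][1]; a=b[2][2] if w>h else b[2][2]-90
    return round(d@ex,1),round(d@ey,1),round(np.radians(a)-T,3),np.round(b[2][1]),b[4].round()
E
python3 - <<'E'
from h import *
A=att(ey,.5,-1)
print(boxS())
bot.move_to(W(-104.5,-316,200),A)
bot.servo_line(W(-104.5,-316,50),speed=120)
hit=bot.servo_line(W(-104.5,-316,10),speed=20,until_force=4)
s=bot.read_state(); print(hit,s["ee_pos"],s["ft_force"],s["clock"],s["grip_width"])
bot.servo_line(W(-104.5,-316,s["ee_pos"][2]+5),speed=20)
c,P=cloud("scene"); cv2.imwrite("pics/a.png",cv2.resize(c["image"][100:260,100:340],None,fx=3,fy=3)); print(bot.read_state()["ee_pos"])
E
```

```text
(np.float64(-104.9), np.float64(-239.6), np.float64(0.05), array([163.,  89.]), array([59., 89.]))
False [480.6871633   -8.45091222  10.07768694] [-0.0943566   0.82814342  0.55646269] 5.75 85.0873779122358
[480.66393967  -8.4391436   15.14956403]
```

View pics/a.png

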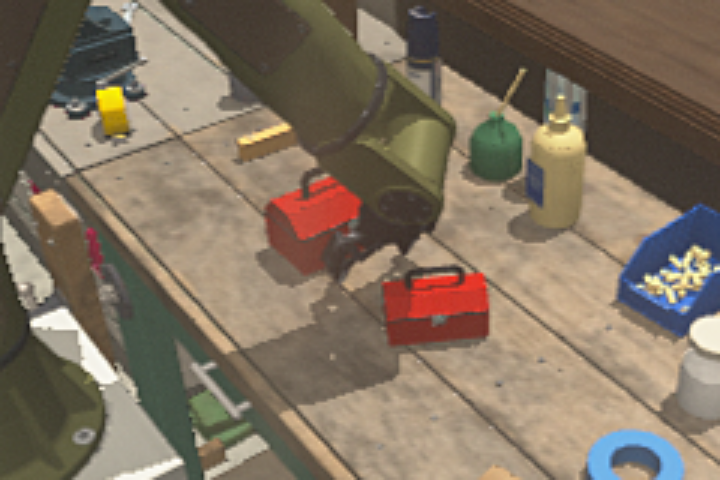

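The arm stands clear behind the large box at crop (310,220), with its fingertips low beside it at (345,265) and the small box at (437,310) untouched. The bench was not touched at TCP z=10, so the open tips reach only about 6 mm past the TCP. At z=15 contact is roughly 15 mm up. Pushing now.

Run:
```python
from h import *
z=15
print(bot.servo_line(W(-104.5,-280,z),speed=40,until_force=30), bot.read_state()["ft_force"].round(1))
print(boxS())
for Y in(-230,-170,-117):
    print(bot.servo_line(W(-104.5,Y,z),speed=50,until_force=35)); s=bot.read_state(); print(s["ft_force"].round(1),s["clock"],boxS())
c,P=cloud("scene"); cv2.imwrite("pics/b.png",cv2.resize(c["image"][80:220,100:310],None,fx=3,fy=3))
```

```text
False [ 0.7 -4.3 -0.5]
(np.float64(-69.4), np.float64(-225.9), np.float64(-0.05), array([85., 96.]), array([59., 91.]))
False
[-0.5 -4.3 -0.4] 8.45 (np.float64(-101.6), np.float64(-454.1), np.float64(-0.473), array([ 65., 117.]), array([43., 70.]))
False
[ 0.3 -6.1 -0.5] 9.85 (np.float64(-81.5), np.float64(-117.4), np.float64(-0.012), array([ 91., 118.]), array([59., 91.]))
False
[ 0.7 -4.9 -0.2] 11.1083 (np.float64(-89.0), np.float64(-64.5), np.float64(-0.003), array([ 91., 134.]), array([60., 90.]))
```

View pics/b.png

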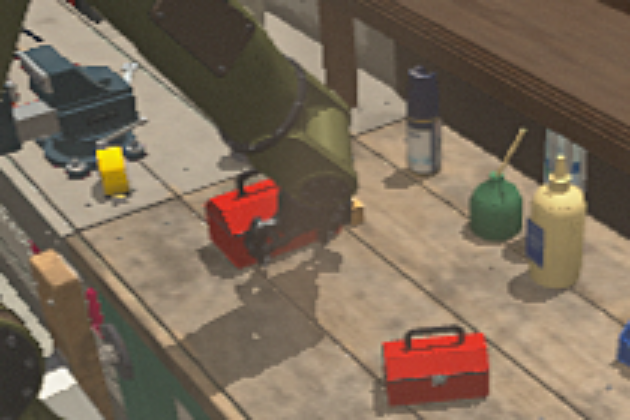

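The box has slid upright to the L-stop, at crop (245,220). I'll back off, measure it unobstructed, and set up the end push.

Run:
```python
from h import *
bot.servo_line(W(-104.5,-150,15),speed=80)
bot.servo_line(W(-104.5,-165,220),speed=150)
A=att(ex,.5,1)
bot.move_gripper(45)
bot.move_to(W(-235,-62,230),A)
b=boxS(); print(b,bot.read_state()["clock"])
Y=b[1]; X=b[0]-80-14-28
bot.servo_line(W(X,Y,60),speed=120)
hit=bot.servo_line(W(X,Y,8),speed=20,until_force=4)
s=bot.read_state(); print(hit,s["ee_pos"],s["ft_force"],s["clock"],s["grip_width"],X,Y,boxS())
```

```text
(np.float64(-102.5), np.float64(-64.7), np.float64(-0.004), array([ 91., 163.]), array([58., 89.])) 14.7417Traceback (most recent call last):
  File "<stdin>", line 10, in <module>
rig.MotionError: the arm cannot follow that straight line within its joint ranges
```

Run:
```python
from h import *
for az in(0,.15,.3,.6):
  p=np.cos(az)*ex+np.sin(az)*ey
  for tl in(.4,.45,.5,.55):
    print(az,tl,[[None if (j:=bot.ik(W(X,-64.7,z),att(p,tl,1))) is None else np.round(j[[3,4,5]],2).tolist() for z in(12,60)] for X in(-224,-210,-196,-172)])
```

```text
0 0.4 [[[-0.75, 0.36, -0.24], [-0.56, 0.46, -0.44]], [[-0.72, 0.36, -0.28], [-0.55, 0.46, -0.47]], [[-0.69, 0.36, -0.33], [-0.53, 0.46, -0.51]], [[-0.65, 0.36, -0.41], [-0.5, 0.46, -0.57]]]
0 0.45 [[[-0.94, 0.34, -0.04], [-0.7, 0.44, -0.29]], [[-0.91, 0.34, -0.09], [-0.68, 0.43, -0.33]], [[-0.88, 0.34, -0.14], [-0.66, 0.43, -0.37]], [[-0.83, 0.34, -0.22], [-0.63, 0.43, -0.44]]]
0 0.5 [[None, [-0.85, 0.42, -0.13]], [None, [-0.84, 0.41, -0.17]], [None, [-0.82, 0.41, -0.21]], [[-1.03, 0.33, -0.01], [-0.78, 0.4, -0.28]]]
0 0.55 [[None, [-1.02, 0.41, 0.04]], [None, [-1.0, 0.4, 0.0]], [None, [-0.99, 0.4, -0.04]], [None, [-0.95, 0.39, -0.1]]]
0.15 0.4 [[[-0.69, 0.29, -0.45], [-0.48, 0.4, -0.67]], [[-0.65, 0.29, -0.51], [-0.46, 0.4, -0.72]], [[-0.61, 0.29, -0.57], [-0.44, 0.4, -0.76]], [[-0.55, 0.3, -0.66], [-0.4, 0.4, -0.83]]]
0.15 0.45 [[[-0.93, 0.26, -0.21], [-0.63, 0.36, -0.52]], [[-0.89, 0.26, -0.27], [-0.6, 0.36, -0.57]], [[-0.84, 0.26, -0.34], [-0.57, 0.35, -0.62]], [[-0.76, 0.26, -0.45], [-0.53, 0.36, -0.69]]]
0.15 0.5 [[None, [-0.81, 0.33, -0.33]], [None, [-0.78, 0.32, -0.38]], [Non
[... 808 characters left out ...]
, 0.19, -0.5]], [None, [-0.73, 0.19, -0.64]]]
0.6 0.4 [[[0.18, 0.17, -1.82], [0.1, 0.31, -1.74]], [[0.2, 0.19, -1.86], [0.12, 0.32, -1.77]], [[0.22, 0.2, -1.9], [0.14, 0.33, -1.81]], [[0.25, 0.23, -1.94], [0.16, 0.35, -1.86]]]
0.6 0.45 [[[0.35, 0.1, -1.99], [0.15, 0.24, -1.78]], [[0.38, 0.12, -2.03], [0.18, 0.25, -1.83]], [[0.4, 0.13, -2.07], [0.2, 0.26, -1.87]], [[0.41, 0.16, -2.11], [0.23, 0.28, -1.93]]]
0.6 0.5 [[None, [0.23, 0.17, -1.87]], [None, [0.28, 0.18, -1.93]], [None, [0.31, 0.19, -1.98]], [[0.78, 0.1, -2.48], [0.35, 0.21, -2.04]]]
0.6 0.55 [[[2.48, 0.07, 2.15], [0.45, 0.1, -2.09]], [[2.24, 0.07, 2.38], [0.5, 0.11, -2.16]], [None, [0.53, 0.13, -2.21]], [None, [0.56, 0.15, -2.26]]]
```

Run:
```python
from h import *
A=att(ex,.45,1)
bot.move_gripper(30)
X,Y=-222,-64.7
bot.move_to(W(X,Y,230),A)
bot.servo_line(W(X,Y,60),speed=120)
print(bot.servo_line(W(X,Y,32),speed=30,until_force=5))
print(bot.servo_line(W(-190,Y,32),speed=40,until_force=30),boxS())
print(bot.servo_line(W(-160,Y,32),speed=25,until_force=25))
s=bot.read_state(); p=s["ee_pos"][:2]-S; print(p@ex,p@ey,s["ee_pos"][2],s["ft_force"].round(1),s["clock"],boxS())
c,P=cloud("scene"); cv2.imwrite("pics/c.png",cv2.resize(c["image"][80:220,100:310],None,fx=3,fy=3))
```

```text
False
False (np.float64(-96.0), np.float64(-64.8), np.float64(-0.006), array([ 91., 161.]), array([59., 90.]))
True
-174.35444503345335 -65.72266766677606 30.420173981430008 [-4.2 -0.6  1.9] 21.725 (np.float64(-81.0), np.float64(-65.9), np.float64(0.021), array([ 88., 162.]), array([39., 90.]))
```

View pics/c.png

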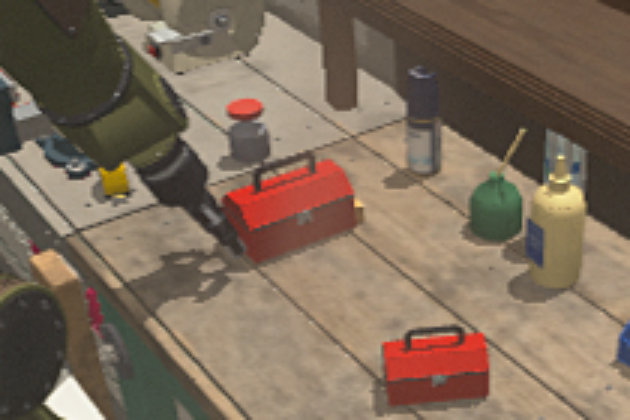

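The box is upright, with its far end at the back batten (crop 355,210) and the tips clear at its near end. Next comes the final side push.

Run:
```python
from h import *
bot.servo_line(W(-200,-65,32),speed=80)
bot.servo_line(W(-205,-65,220),speed=150)
print(boxS())
A=att(ey,.5,-1)
bot.move_gripper(85)
bot.move_to(W(-85,-165,220),A)
bot.servo_line(W(-85,-148,60),speed=150)
bot.servo_line(W(-85,-148,15),speed=50)
print(bot.servo_line(W(-85,-125,15),speed=50,until_force=30))
print(bot.servo_line(W(-85,-90,15),speed=25,until_force=28))
s=bot.read_state(); p=s["ee_pos"][:2]-S; print(p@ex,p@ey,s["ee_pos"][2],s["ft_force"].round(1),s["clock"],boxS())
bot.servo_line(W(-85,-150,15),speed=80)
bot.servo_line(W(-85,-170,220),speed=150)
bot.move_gripper(30); bot.move_to(W(-230,-60,260),att(ex,.45,1))
print(boxS(),bot.read_state()["clock"])
c,P=cloud("top"); cv2.imwrite("pics/d.png",cv2.resize(c["image"][150:250,90:220],None,fx=5,fy=5))
```

```text
(np.float64(-79.2), np.float64(-65.7), np.float64(0.0), array([ 88., 159.]), array([59., 90.]))
False
True
-85.03428624604362 -96.75135412603545 14.414339497551982 [ 0.4 -8.   2.8] 29.175 (np.float64(-75.2), np.float64(-43.5), np.float64(-0.003), array([ 91., 150.]), array([59., 90.]))
(np.float64(-79.8), np.float64(-42.8), np.float64(-0.006), array([ 92., 162.]), array([59., 89.])) 33.1083
```

View pics/d.png

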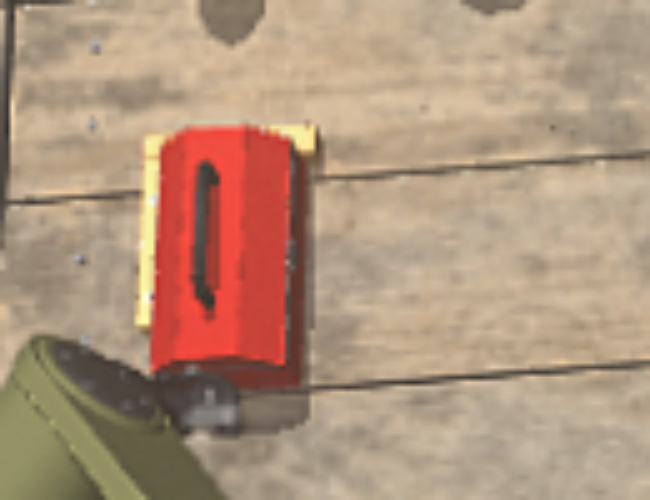

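The picture shows the box seated in the L: its long side against the left batten (x≈155) and its far end on the back batten (y≈140). Both pushes stopped on a force rise, and the measured pose is (-79.8, -42.8) mm with -0.006 rad. The arm is clear, so I'm handing in.

Run:
```python
from h import *
print(bot.finish_job())
```

```text
the job is handed in; nothing more can be done
None
```

The red toolbox is upright in the corner stop and the job is handed in: camera-measured at x = -79.8, y = -42.8 mm and -0.006 rad in the stop's frame, all inside the limits. I did not re-measure the bystanders at the end, and no verdict came back.

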